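Work the re-sprung yellow foot pedal through to its stop

ROBOT

A 6-joint arm with a two-finger parallel gripper is mounted at the origin on a cart in front of the work surface, level with it; the furniture and walls round the work are solid. World frame = base frame: x ahead of the robot, y to its left, z up, the work surface at z = 0. Lengths are in m, angles in rad, forces in N, time in s.
With the tool pointing down it reaches from about 0.35 to 0.975 m from the base axis. Payload 17.4 kg.
Tool frame: the origin (TCP) lies between the finger pads; the fingertips stand 25 mm ahead of it and the grasp point (between the pads) lies 6 mm ahead of it; z points along the fingers, y is the line along which they close (so a half turn about z gives the same grasp; the last joint's range is limited). The gripper opens to 85 mm and grips with 20 to 120 N. Pads are 22 mm wide; open, the fingers measure 114 mm over their backs; the gripper's body (76 mm by 85 mm) begins 54 mm behind the grasp point. The pads swing forward as they close: fully open they stand 13 mm farther back than shut.
Start: joints at [1.14, 0.116, 1.442, -0, 1.584, -0.038], TCP at [0.258, 0.624, 0.256] pointing down, gripper open.
Joint ranges: [-2.83, 2.83], [-0.83, 2.19], [0.07, 2.5], [-1.14, 4.28], [0.01, 3], [-2.97, 2.97]. Speed limits (rad/s): [1.89, 1.89, 2.22, 3.14, 3.14, 3.14].

INTERFACE

Orientations are given as a rotation vector (axis times angle).
In Python, from bench import bot, cams, nets gives the robot as it stands.
- The arm moves only by the tool drive_tool, never from a script. Its argument "targets" is one flat list of numbers, 7 for each row, row after row: the turn, a rotation vector about the tool's x, y, z as a fraction of full scale, then the shift along the tool's x, y, z as a fraction of full scale, then the gripper's target within -1 to 1 (fully open at 1, half-way at 0, shut at -1). A call has 1 to 12 rows; each row is the pose to reach, as a shift and turn from the pose commanded when the call began, along the tool's axes at that moment; what a row does not reach only later rows make up. Full scale, the value 1, is 0.1 m for a shift and pi/4 rad for a turn. A row lasts 1/10 s, in which the tool goes at most 50 mm and 8.59 degrees, less where a joint would pass 70% of its speed; a pose out of reach is approached as far as the arm can. A call with a number of a shift or a turn outside -1 to 1 is refused whole. A call with a gripper value outside its range is refused whole. The fingers move at their own pace and stop on an object; the grip force is fixed at half the most. Time passes only in rows, so rows that repeat a pose let the fingers close. It gives the time, the measured TCP pose, the force, the opening and the grip force at its end, in the units of the state.
- bot.state(): the state, without advancing time (a new reading comes with each control period).
- cams.get_image(name): name is "scene" or "top"; returns (picture, depth): 420x560x3 uint8, red, green, blue; 420x560 float32, m along the optical axis (not along the pixel's ray), 0 where there is no reading.
- cams.calibration(name): a dict with "mtx" (3x3 intrinsics, pixels), "camera_from_world" (4x4, takes a point from world to camera coordinates). Camera axes: x right, y up, looking along -z (the intrinsics and any distortion apply to the point x, -y, -z); pixel columns grow to the right and rows downward; lengths in m; the calibration is good to about 2 mm. A picture is of the moment at which its call begins. calibration takes no time and is no camera call.
- bot.finish_job(): hands the job in; it is judged then, once.
Trained networks look in the newest picture that a camera, given by its name, has taken for a name from the list of things; names that differ only in an ending like _2 or _b are one class to them, and where a whole thing is asked for, a point or a joint stands for the part that bears it (a point fixed in the world has none). Each returns a list of dicts, best first, with "conf" (0 to 1); they miss things now and then, are a little off and sometimes report something else, mostly with a low value. They report only what shows in the picture. A call takes as long as a camera call.
- nets.regions_of(query, camera): "pixels" (420x560 bool, what is visible of it) and "extent" ([centre column, centre row, width, height] in pixels, round what is visible of it).
The state is a dict: "time_s": time; "joint_positions": joint angles; "qvel": joint speeds; "tau": joint torques, N m; "ee_pos": TCP position; "tcp_rot": TCP orientation; "ft_force": force on the tool from outside, world axes, zero at the start; "ft_torque": the same for the moment, N m; "grip_width": opening from 0.0 (shut) to 1.0 (fully open); "grip_force": force on a finger pad.
Only numpy, scipy, OpenCV 4.12 (cv2) and the standard library are available. Lean on these libraries where they do the work, as an engineer would, in place of code of your own. Each camera call takes 0.05 s, during which the arm holds its last target. There are 200 camera calls.

TASK

Two foot pedals of the bending machine have been fitted with new springs and are screwed down on the bench for a check. Press the yellow pedal all the way down to its stop, hold it down there for about one second, then let it spring back up by itself and move clear. Do not press the blue pedal.

Things in the scene. Friction and masses are not known exactly. Their poses are not given: they have to be found in the camera images.
- yellow_press (a point): middle of the black ribbed rubber grip (90 x 64 mm, the place to push straight down) on top of the yellow tread, 145 mm from its hinge, 45 mm short of its raised free end; 90 to 114 mm above the bench at rest (packing varies), 36 mm lower at the stop, shifting under 10 mm sideways. x points along the tread down to the hinge, away from the robot within 29 degrees; y across; z out of its top
- yellow_tread (a joint): angle of the yellow tread (steel plate 180 x 80 mm, hinged at its far end on a dark base 220 x 100 mm fixed to the bench on a wood block), rad: 0 at rest, sloping up 14 degrees to its free end near the robot; 0.25 at the stop, level. A spring returns it: at the press point 5 N starts it, 9 N brings it to the stop, where it goes solid
- blue_press (a point): the same point on the blue pedal, of the same make and size but with a blue tread. The two units stand side by side in front of the robot; which of them is on the left changes
- blue_tread (a joint): angle of the blue tread, rad: 0 at rest, 0.25 at its stop; to be left alone

How it is judged:
By the outcome, as a careful person would: the job done as asked, in the order asked, and still so for the second after the job is handed in, with the robot touching nothing.
It also fails if it takes over 32 s, if anything falls off the work surface, if the arm or the gripper's body presses on something with over 40 N, if the wrist force passes 120 N, or if a joint passes its speed limit or range.

## Working session

There is one attempt and no reset: what is moved stays moved. The work goes in short steps, Python scripts to look and compute and a tool call to move; the robot and the scene stay as the last step left them, time stands still between calls to the robot, and variables do not carry over. Pictures are saved under pics/ and viewed, at most 10 in all, crops included, and the job is handed in when it is done.

Besides the shell and the picture viewer there is one more tool, called by a JSON object that holds its "fn" and its "kwargs", one argument or row to a line. drive_tool: Moves the arm, as the interface text tells. Its arguments: {"type":"object","properties":{"targets":{"type":"array"}},"required":["targets"]}

```bash
mkdir -p pics
cat > h.py <<'E'
import numpy as np, cv2
from bench import bot, cams, nets
from scipy.spatial.transform import Rotation as R
def cloud(name,d):
    c=cams.calibration(name);K=c["mtx"];T=np.linalg.inv(c["camera_from_world"])
    v,u=np.mgrid[:420,:560]
    X=(u-K[0][2])/K[0][0]*d; Y=(v-K[1][2])/K[1][1]*d
    P=np.stack([X,-Y,-d,np.ones_like(d)],-1)
    return (P@np.array(T).T)[...,:3]
E
python3 - <<'E'
from h import *
ims=[]
for n in ("scene","top"):
    im,d=cams.get_image(n); ims.append(im); P=cloud(n,d)
    for q in ("yellow_press","blue_press","yellow_tread"):
        for r in nets.regions_of(q,n)[:2]:
            m=r["pixels"]&(d>0); print(n,q,r["conf"],np.round(r["extent"]),m.sum(),np.median(P[m],0).round(3) if m.any() else "")
cv2.imwrite("pics/a.png",cv2.resize(np.vstack(ims)[...,::-1],(400*1,600)))
cv2.imwrite("pics/top.png",ims[1][...,::-1]);cv2.imwrite("pics/scene.png",ims[0][...,::-1])
s=bot.state();print({k:np.round(v,3) for k,v in s.items()})
E
```

```text
scene yellow_press 0.57 [222. 226.  75.  39.] 1415 [0.52  0.124 0.079]
scene blue_press 0.59 [335. 269.  55.  51.] 1922 [ 0.553 -0.153  0.088]
scene yellow_tread 0.87 [226. 227.  78.  38.] 1416 [0.52  0.124 0.079]
top yellow_press 0.74 [223. 239.  64. 113.] 4548 [0.533 0.141 0.078]
top blue_press 0.85 [377. 219.  91. 109.] 4916 [ 0.571 -0.138  0.082]
top yellow_tread 0.57 [225. 237.  64. 109.] 4519 [0.534 0.141 0.078]
{'time_s': np.float64(0.4), 'joint_positions': array([ 1.14 ,  0.116,  1.442,  0.   ,  1.584, -0.038]), 'qvel': array([ 0.   , -0.   , -0.001, -0.001,  0.   , -0.   ]), 'tau': array([ 0.0000e+00, -7.3089e+01, -6.3195e+01, -0.0000e+00,  2.0000e-03,
        0.0000e+00]), 'ee_pos': array([0.258, 0.624, 0.256]), 'tcp_rot': array([-0.613, -3.081,  0.   ]), 'ft_force': array([-0.736, -0.314,  0.794]), 'ft_torque': array([ 0.027,  0.013, -0.013]), 'grip_force': np.float64(0.0), 'grip_width': np.float64(0.998)}
```

View pics/top.png

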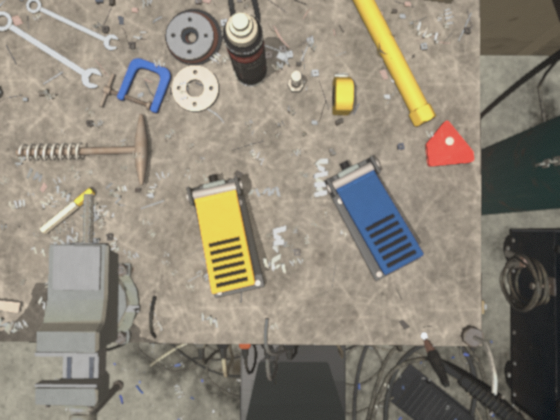

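View pics/scene.png

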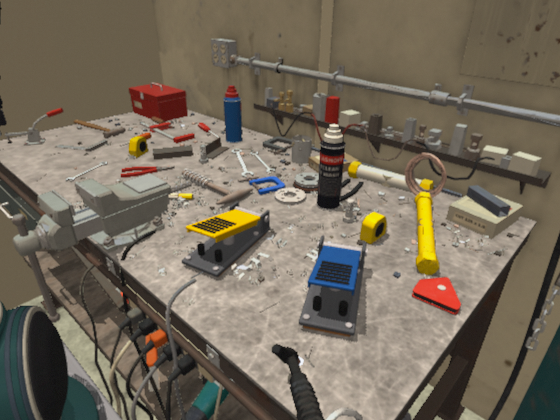

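The yellow pedal is on the left in the top view, with its ribs around (228,262); blue is on the right. The two cameras' medians differ by about 17 mm, so I'll measure the grip itself in both.

Run:
```python
from h import *
for n in ("scene","top"):
    im,d=cams.get_image(n); P=cloud(n,d)
    hsv=cv2.cvtColor(im,cv2.COLOR_RGB2HSV)
    r=nets.regions_of("yellow_tread",n)[0]
    ext=cv2.dilate(r["pixels"].astype(np.uint8),np.ones((3,3)))>0
    yel=ext&(hsv[...,0]>15)&(hsv[...,0]<35)&(hsv[...,1]>120)&(hsv[...,2]>90)
    hull=cv2.convexHull(np.argwhere(yel)[:,::-1].astype(np.int32)); M=np.zeros((420,560),np.uint8); cv2.fillPoly(M,[hull],1); M=cv2.erode(M,np.ones((3,3)))>0
    dark=M&(hsv[...,2]<80)&(d>0)
    p=P[M&(d>0)]; c=np.median(p,0); A=np.c_[p[:,:2],np.ones(len(p))]
    w=np.ones(len(p),bool)
    for _ in range(5):
        k=np.linalg.lstsq(A[w],p[w,2],rcond=None)[0]; res=p[:,2]-A@k; w=abs(res)<.006
    print(n,"plane",k.round(3),"slope",np.degrees(np.arctan(np.hypot(*k[:2]))).round(1),"az",np.degrees(np.arctan2(-k[1],-k[0])).round(1),w.sum(),len(p))
    rect=cv2.minAreaRect((p[w][:,:2]*1000).astype(np.float32)); print(" tread rect",rect)
    q=P[dark]; print(" dark",len(q),np.median(q,0).round(3),q.mean(0).round(3),cv2.minAreaRect((q[:,:2]*1000).astype(np.float32)))
    # bench height nearby
    b=P[(abs(P[...,0]-.55)<.1)&(abs(P[...,1])<.04)&(d>0)]; print(" bench z",np.percentile(b[:,2],[10,50,90]).round(4))
    u=np.argwhere(dark).mean(0); print(" dark px",u)
    cal=cams.calibration(n); Tw=np.linalg.inv(cal["camera_from_world"]);print(" cam pos",Tw[:3,3].round(3), np.round(cal["mtx"],1).tolist(), [k for k in cal])
```

```text
scene plane [-0.257 -0.035  0.218] slope 14.5 az 7.7 1083 1222
 tread rect ((527.8817138671875, 134.08721923828125), (176.1368865966797, 80.41956329345703), 13.822357177734375)
 dark 133 [0.486 0.126 0.091] [0.488 0.127 0.09 ] ((490.1853942871094, 127.42993927001953), (79.01908111572266, 54.18056106567383), 14.943615913391113)
 bench z [-0.0034 -0.0018  0.0048]
 dark px [224.66165414 213.34586466]
 cam pos [ 0.049 -0.474  0.544] [[394.9, 0.0, 279.1], [0.0, 394.9, 211.1], [0.0, 0.0, 1.0]] ['mtx', 'camera_from_world']
top plane [-0.256 -0.061  0.223] slope 14.7 az 13.3 4064 4076
 tread rect ((530.05517578125, 140.15142822265625), (173.86439514160156, 79.71846008300781), 14.286200523376465)
 dark 152 [0.486 0.13  0.093] [0.488 0.13  0.092] ((492.4166259765625, 131.23707580566406), (74.63539123535156, 50.93951416015625), 11.668264389038086)
 bench z [-0.0029 -0.0006  0.0033]
 dark px [263.76315789 228.20394737]
 cam pos [0.546 0.026 0.99 ] [[499.4, 0.0, 286.3], [0.0, 499.4, 213.2], [0.0, 0.0, 1.0]] ['mtx', 'camera_from_world']
```

Run:
```python
from h import *
for n in ("top","scene"):
    im,d=cams.get_image(n); P=cloud(n,d); m=(d>0)&(P[...,1]>.05)&(P[...,1]<.7)&(P[...,0]>.2)&(P[...,0]<.65)
    for y in np.arange(.05,.7,.1):
        k=m&(abs(P[...,1]-y-.05)<.05); print(n,round(y,2),k.sum(), np.percentile(P[k][:,2],99.5).round(3) if k.any() else "")
s=bot.state(); r=R.from_rotvec(s["tcp_rot"]); print(r.as_matrix().round(3)); print(r.inv().apply(np.array([.488,.128,.256])-s["ee_pos"]).round(4))
```

```text
top 0.05 9436 0.102
top 0.15 8185 0.098
top 0.25 10663 0.141
top 0.35 12898 0.143
top 0.45 5722 0.017
top 0.55 3570 0.015
top 0.65 0 
scene 0.05 9042 0.099
scene 0.15 5574 0.088
scene 0.25 7345 0.14
scene 0.35 6542 0.141
scene 0.45 1112 0.011
scene 0.55 1223 0.499
scene 0.65 1126 0.294
[[-0.924  0.383 -0.   ]
 [ 0.383  0.924 -0.   ]
 [-0.    -0.    -1.   ]]
[-4.018e-01 -3.700e-01  3.000e-04]
```

{"fn": "drive_tool", "kwargs": {
  "targets": [0,0,0,-0.3,-0.28,0,-1,0,0,0,-0.65,-0.6,0,-1,0,0,0,-1,-0.92,0,-1]
}}

```text
time_s: 1.0
ee_pos: [0.3157, 0.499, 0.2561]
tcp_rot: [-0.611, -3.082, 0.0]
ft_force: [0.3, -0.3, 0.4]
grip_width: 0.513
grip_force: 0.0
```

{"fn": "drive_tool", "kwargs": {
  "targets": [0,0,0,-0.35,-0.32,0,-1,0,0,0,-0.7,-0.64,0,-1,0,0,0,-1,-0.92,0,-1]
}}

```text
time_s: 1.3
ee_pos: [0.3732, 0.375, 0.2565]
tcp_rot: [0.613, 3.081, 0.0]
ft_force: [0.3, 0.8, 0.3]
grip_width: 0.002
grip_force: 0.0
```

{"fn": "drive_tool", "kwargs": {
  "targets": [0,0,0,-0.35,-0.32,0,-1,0,0,0,-0.7,-0.64,0,-1,0,0,0,-1,-0.92,0,-1]
}}

```text
time_s: 1.6
ee_pos: [0.4304, 0.2518, 0.2566]
tcp_rot: [0.613, 3.08, 0.001]
ft_force: [0.7, 1.1, -0.6]
grip_width: -0.001
grip_force: 0.0
```

{"fn": "drive_tool", "kwargs": {
  "targets": [0,0,0,-0.35,-0.32,0,-1,0,0,0,-0.7,-0.64,0,-1,0,0,0,-1,-0.94,0,-1,0,0,0,-1,-0.94,0,-1,0,0,0,-1,-0.94,0,-1]
}}

```text
time_s: 2.1
ee_pos: [0.4865, 0.128, 0.2564]
tcp_rot: [-0.616, -3.081, -0.0]
ft_force: [0.8, 0.0, -0.1]
grip_width: -0.0
grip_force: 0.0
```

{"fn": "drive_tool", "kwargs": {
  "targets": [0,0,0,0,0,0.3,-1,0,0,0,0,0,0.6,-1,0,0,0,0,0,0.85,-1,0,0,0,0,0,1,-1,0,0,0,0,0,1,-1]
}}

```text
time_s: 2.6
ee_pos: [0.4853, 0.1294, 0.1546]
tcp_rot: [-0.611, -3.079, 0.002]
ft_force: [-0.8, 0.1, 0.7]
grip_width: -0.0
grip_force: 0.0
```

Run:
```python
from h import *
a,_=cams.get_image("scene"); b,_=cams.get_image("top")
a=cv2.resize(a[150:330,130:400],None,fx=1.48,fy=1.48);b=cv2.resize(b[130:310,130:400],None,fx=1.48,fy=1.48)
cv2.imwrite("pics/near.png",np.hstack([a,b])[...,::-1])
```

```text
(no output)
```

View pics/near.png

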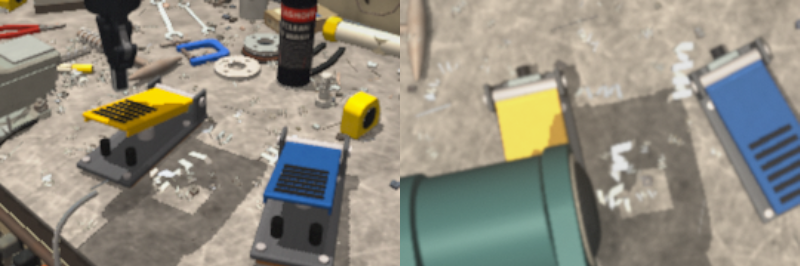

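The fingertips hang over the yellow grip (about (120,85) in the left crop) and are clear of it. Next I descend in steps, watching the force.

{"fn": "drive_tool", "kwargs": {
  "targets": [0,0,0,0.02,0,0.15,-1,0,0,0,0.02,0,0.3,-1,0,0,0,0.02,0,0.4,-1,0,0,0,0.02,0,0.45,-1,0,0,0,0.02,0,0.45,-1]
}}

```text
time_s: 3.2
ee_pos: [0.4842, 0.1293, 0.1106]
tcp_rot: [-0.613, -3.08, 0.001]
ft_force: [-2.1, -0.6, 7.1]
grip_width: 0.0
grip_force: 2.8
```

{"fn": "drive_tool", "kwargs": {
  "targets": [0,0,0,0,0,0.08,-1,0,0,0,0,0,0.16,-1,0,0,0,0,0,0.2,-1,0,0,0,0,0,0.2,-1]
}}

```text
time_s: 3.6
ee_pos: [0.4844, 0.1293, 0.0911]
tcp_rot: [-0.613, -3.081, 0.0]
ft_force: [-4.9, -1.9, 7.5]
grip_width: -0.001
grip_force: 3.9
```

{"fn": "drive_tool", "kwargs": {
  "targets": [0,0,0,0,0,0.03,-1,0,0,0,0,0,0.06,-1,0,0,0,0,0,0.06,-1]
}}

```text
time_s: 3.9
ee_pos: [0.4845, 0.1293, 0.0854]
tcp_rot: [-0.613, -3.081, 0.0]
ft_force: [-4.2, -1.4, 8.3]
grip_width: -0.001
grip_force: 4.2
```

{"fn": "drive_tool", "kwargs": {
  "targets": [0,0,0,0,0,0.02,-1,0,0,0,0,0,0.04,-1,0,0,0,0,0,0.04,-1]
}}

```text
time_s: 4.2
ee_pos: [0.4845, 0.1294, 0.082]
tcp_rot: [-0.613, -3.081, 0.0]
ft_force: [-6.9, -1.7, 10.5]
grip_width: 0.003
grip_force: 5.3
```

{"fn": "drive_tool", "kwargs": {
  "targets": [0,0,0,0,0,0.01,-1,0,0,0,0,0,0.02,-1,0,0,0,0,0,0.02,-1]
}}

```text
time_s: 4.5
ee_pos: [0.4846, 0.1294, 0.0815]
tcp_rot: [0.613, 3.081, -0.0]
ft_force: [-17.2, -4.2, 30.2]
grip_width: -0.003
grip_force: 15.3
```

Solid at 30 N with the tip at z ≈ 0.0565, as expected for the stop. Now I hold it and then lift quickly.

{"fn": "drive_tool", "kwargs": {
  "targets": [0,0,0,0,0,0,-1,0,0,0,0,0,0,-1,0,0,0,0,0,0,-1,0,0,0,0,0,0,-1,0,0,0,0,0,0,-1,0,0,0,0,0,0,-1,0,0,0,0,0,0,-1,0,0,0,0,0,0,-1,0,0,0,0,0,-0.4,-1,0,0,0,0,0,-0.8,-1,0,0,0,0,0,-1,-1,0,0,0,0,0,-1,-1]
}}

```text
time_s: 5.7
ee_pos: [0.4856, 0.1296, 0.1826]
tcp_rot: [0.612, 3.077, 0.003]
ft_force: [0.3, 0.3, -1.5]
grip_width: 0.002
grip_force: 0.0
```

{"fn": "drive_tool", "kwargs": {
  "targets": [0,0,0,0.2,0.2,-0.3,-1,0,0,0,0.5,0.5,-0.6,-1,0,0,0,0.8,0.8,-0.7,-1,0,0,0,1,1,-0.7,-1,0,0,0,1,1,-0.7,-1,0,0,0,1,1,-0.7,-1]
}}

```text
time_s: 6.3
ee_pos: [0.4301, 0.2602, 0.2482]
tcp_rot: [-0.611, -3.081, 0.002]
ft_force: [0.2, -0.1, 1.1]
grip_width: 0.003
grip_force: 0.0
```

Run:
```python
from h import *
a,d=cams.get_image("scene");P=cloud("scene",d)
for q in ("yellow_tread","blue_tread"):
    r=nets.regions_of(q,"scene")[0]; m=r["pixels"]&(d>0); print(q,r["conf"],m.sum(),np.median(P[m],0).round(3),np.percentile(P[m][:,2],[2,98]).round(3))
cv2.imwrite("pics/end.png",a[...,::-1]); s=bot.state(); print(s["time_s"],s["ft_force"].round(1))
```

```text
yellow_tread 0.64 1302 [0.521 0.122 0.079] [0.053 0.099]
blue_tread 0.6 1923 [ 0.554 -0.151  0.088] [0.059 0.105]
6.45 [-0.3 -0.4 -0.1]
```

View pics/end.png

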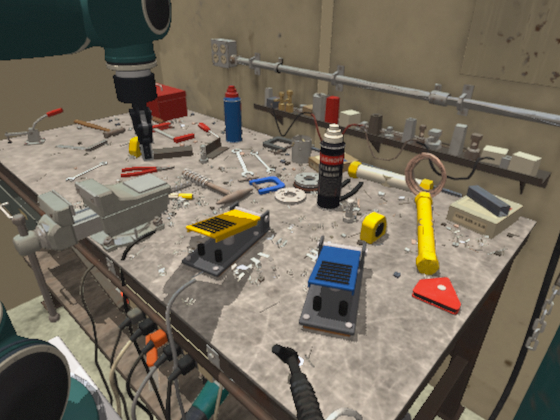

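The yellow tread is back up at its rest height (around (225,225)), blue is unchanged (337,265), and the arm is clear.

```bash
python3 -c "
from bench import bot
print(bot.finish_job())"
```

```text
the job is handed in; nothing more can be done
None
```

I pressed the yellow pedal to its stop (solid at about 30 N), held it for about 1 s and let it spring back up; I never touched the blue pedal, the arm is clear, and I handed the job in at about 6.5 s on the robot's clock.

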